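# Set the gib screw of the bench length stop

### The arm

A 6-joint arm with a two-finger parallel gripper is mounted at the origin on the work surface. World frame = base frame: x ahead of the robot, y to its left, z up, the work surface at z = 0. Lengths are in m, angles in rad, forces in N, time in s.
With the tool pointing down it reaches from about 0.35 to 0.875 m from the base axis. Payload 15.5 kg.
Tool frame: the origin (TCP) lies between the finger pads; the fingertips stand 17 mm ahead of it and the grasp point (between the pads) lies 2 mm behind it; z points along the fingers, y is the line along which they close (so a half turn about z gives the same grasp; the last joint's range is limited). The gripper opens to 85 mm and grips with 20 to 120 N. Pads are 22 mm wide; open, the fingers measure 114 mm over their backs; the gripper's body (76 mm by 85 mm) begins 54 mm behind the grasp point. The pads swing forward as they close: fully open they stand 13 mm farther back than shut.
Start: joints at [1.246, 0.494, 1.345, -0, 1.302, -0.096], TCP at [0.142, 0.609, 0.248] pointing down, gripper open.
Joint ranges: [-2.91, 2.91], [-0.82, 2.16], [0.22, 2.67], [-1.22, 4.37], [0.12, 2.79], [-3.08, 3.08]. Speed limits (rad/s): [1.89, 1.89, 2.57, 3.01, 3.01, 3.01].

### API

Orientations are given as a rotation vector (axis times angle).
In Python, from rig import sensors, eyes, r gives the robot as it stands.
- The arm moves only by the tool move_arm, never from a script. Its argument "commands" is a list of rows, each an object with "grip": the opening, from -1 (shut) to 1 (fully open); "travel": the shift along the tool's x, y, z in mm, a list of three; "twist": the turn, a rotation vector about the tool's x, y, z in rad, a list of three. A call has 1 to 12 rows; each row is the pose to reach, as a shift and turn from the pose commanded when the call began, along the tool's axes at that moment; what a row does not reach only later rows make up. A row lasts 1/8 s, in which the tool goes at most 62.5 mm and 10.7 degrees, less where a joint would pass 70% of its speed; a pose out of reach is approached as far as the arm can. A call with a gripper value outside its range is refused whole. The fingers move at their own pace and stop on an object; "newtons" is the grip in N (left out, the last holds). Time passes only in rows, so rows that repeat a pose let the fingers close. It gives the time, the measured TCP pose, the force and the opening at its end, in the units of the state.
- sensors.observe(): the state, without advancing time (a new reading comes with each control period).
- eyes.capture(name): name is "scene" or "top"; returns a dict with "color" (384x512x3 uint8, red, green, blue), "intrinsics" (3x3 intrinsics, pixels), "origin" and "attitude" of the camera in the world. Camera axes: x right, y up, looking along -z (the intrinsics and any distortion apply to the point x, -y, -z); pixel columns grow to the right and rows downward; lengths in m; the calibration is good to about 2 mm. A picture is of the moment at which its call begins. There is no depth.
- r.hand_in(): hands the job in, once; it reports no verdict.
The state is a dict: "time_s": time; "joint_positions": joint angles; "qvel": joint speeds; "joint_torque": joint torques, N m; "tcp_pos": TCP position; "ee_rot": TCP orientation; "ft_force": force on the tool from outside, world axes, zero at the start; "torque": the same for the moment, N m; "opening": finger opening in m.
Only numpy, scipy, OpenCV 4.12 (cv2) and the standard library are available. Lean on these libraries where they do the work, as an engineer would, in place of code of your own. Each camera call takes 0.05 s, during which the arm holds its last target. There are 200 camera calls.

### The job

Set the running clearance of the length stop on the bench: turn its flat-headed steel thumbscrew clockwise until it just bottoms on the gib strip, then back it off a quarter of a turn and let go. Stop gently as soon as you feel it bottom, because forcing it would spin the brass insert it is threaded into, and leave the other things on the bench where they are.

Things in the scene. Friction and masses are not known exactly. Their poses are not given: they have to be found in the camera images.
- stop: Fixed length stop: grey foot plate 100 x 280 x 12 mm (x, y, z), a steel bar along y on it, bridged by a hardwood carriage 100 x 150 mm, top 70 mm above the bench. Origin under the centre, z up. The thumbscrew stands on the carriage 35 mm to +y of the origin; a fixed round black knob (26 mm across, 12 mm high, not used) 52 mm to -y.
- thumbscrew: Upright flat steel plate with round ends, 50 mm long (x), 11 thick (y), 28 high, on a 16 mm neck. Origin on the screw axis, 70 mm above the bench; plate at 20 to 48 mm above it: grip across y at 34 mm. Turns about z (up) at constant height, clockwise from above tightens, 0.06 N m when free. Starts 55 to 150 degrees before its bottom, where it stops hard; a reading cannot show where.
- screw_point (a point): Lower end of the screw's 6 mm spindle inside the carriage, 42 mm above the bench when bottomed; it rises 1 mm for each turn of the thumbscrew (0.25 mm a quarter turn). Its measured height is far too coarse to tell the bottom by.
- gib (a point): Point on top of the brass gib strip straight below the screw, 42 mm above the bench: the spindle end bottoms on it. z up.
- insert_tab (a point): End of a small tab, 20 mm from the screw axis, on the rim of the flat brass insert (32 mm disc, 4 mm high, on the carriage top under the thumbscrew). The insert points any way; it stays still unless the bottomed screw is forced with more than about 0.5 N m, when it spins with the screw.
- offcut: Loose pine offcut 120 x 45 x 22 mm lying on the bench, origin under its centre. Leave alone.
- tin: Loose tin, 60 mm across, 85 mm high, origin under its centre. Leave alone.
- driver: Loose screwdriver lying on the bench along its x. Leave alone.

How it is judged:
By the outcome, as a careful person would: the job done as asked, in the order asked, and still so for the second after the job is handed in, with the robot touching nothing.
It also fails if it takes over 72 s, if anything falls off the work surface, if the arm or the gripper's body presses on something with over 40 N, if the wrist force passes 120 N, or if a joint passes its speed limit or range.

## Working session

There is one attempt and no reset: what is moved stays moved. The work goes in short steps, Python scripts to look and compute and a tool call to move; the robot and the scene stay as the last step left them, time stands still between calls to the robot, and variables do not carry over. Pictures are saved under pics/ and viewed, on a budget of 10 in all, crops included, one or two more only if the job needs it, and the job is handed in when it is done.

Besides the shell and the picture viewer there is one more tool, called after "Call:" in YAML: its name, and indented under it one key for each argument. move_arm: Moves the arm, as the interface text tells. Its arguments: {"type":"object","properties":{"commands":{"type":"array","items":{"type":"object","properties":{"grip":{"type":"number"},"travel":{"type":"array","items":{"type":"number"}},"twist":{"type":"array","items":{"type":"number"}}}}},"newtons":{"type":"number"}},"required":["commands"]}

```bash
mkdir -p pics
python3 - <<'E'
from rig import sensors, eyes, r
import cv2, numpy as np
ims=[]
for n in("scene","top"):
    c=eyes.capture(n); im=c["color"][:,:,::-1]; np.savez("pics/"+n+"1.npz",**c)
    cv2.imwrite(f"pics/{n}1.png",cv2.resize(im,(800,600),interpolation=cv2.INTER_CUBIC))
    print(n,c["intrinsics"],c["origin"],c["attitude"],[k for k in c])
print(sensors.observe())
E
```

```text
scene [[353.70801489   0.         251.98362127]
 [  0.         353.70801489 190.05038338]
 [  0.           0.           1.        ]] [0.87311686 0.2841276  0.67781829] [0.2649324  0.67609307 2.27523985] ['color', 'intrinsics', 'origin', 'attitude']
top [[438.05360185   0.         261.28211193]
 [  0.         438.05360185 189.87808072]
 [  0.           0.           1.        ]] [ 0.5228686  -0.01213433  0.95950385] [ 0.07752759 -0.08225914 -1.59217305] ['color', 'intrinsics', 'origin', 'attitude']
{'time_s': 0.1, 'joint_positions': array([ 1.24648249e+00,  4.94146408e-01,  1.34603439e+00, -2.87206291e-05,
        1.30251083e+00, -9.55285052e-02]), 'qvel': array([-0.00158399, -0.00148295, -0.00168636,  0.00086482,  0.00182426,
       -0.00077428]), 'joint_torque': array([ 5.16206765e-04, -8.83593750e+01, -3.84565330e+01, -2.46097043e-04,
        5.16224871e-03,  5.39026939e-05]), 'tcp_pos': array([0.14167615, 0.60843104, 0.24775589]), 'ee_rot': array([-3.58556881e-01, -3.12086042e+00,  1.69731749e-03]), 'ft_force': array([ 0.81580958,  0.42510953, -0.44324329]), 'torque': array([ 0.02095715, -0.02979714,  0.02622619]), 'opening': 0.08522464205719693}
```

View pics/scene1.png

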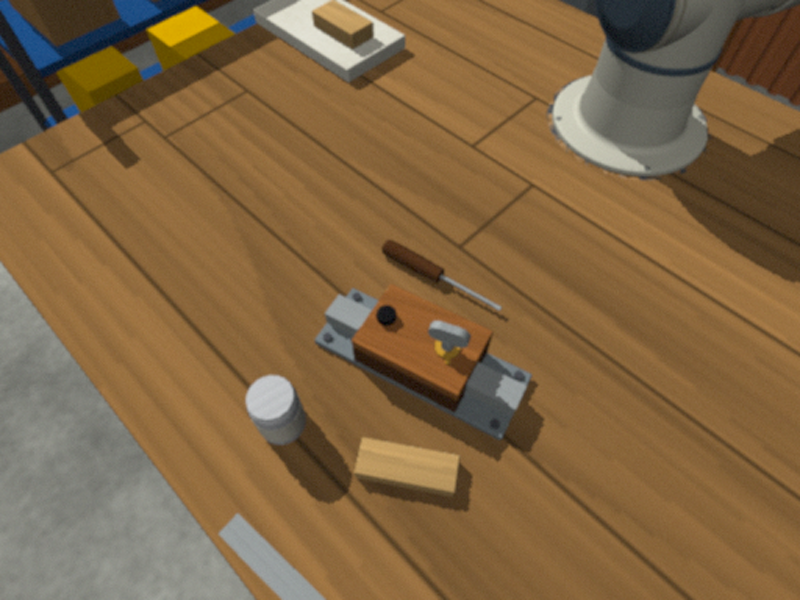

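View pics/top1.png

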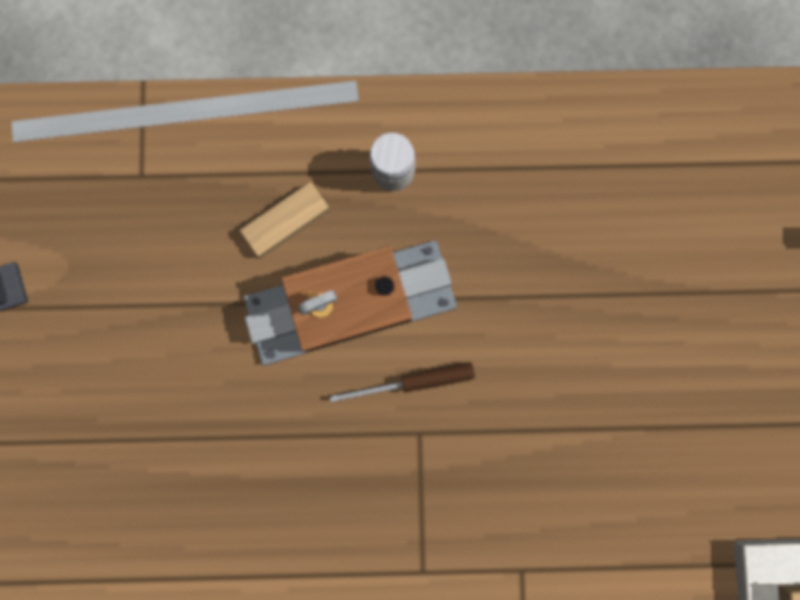

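The stop is at about (350,303) in top and (425,360) in scene. The thumbscrew is at about (318,301) in top and (449,335) in scene. Next I'll enlarge both around the thumbscrew.

Run:
```python
import cv2, numpy as np
t=np.load("pics/top1.npz")["color"][:,:,::-1]; s=np.load("pics/scene1.npz")["color"][:,:,::-1]
a=cv2.resize(t[165:215,175:275],(800,400),interpolation=cv2.INTER_CUBIC)   # x8
b=cv2.resize(s[195:245,240:340],(800,400),interpolation=cv2.INTER_CUBIC)
o=np.vstack([cv2.resize(a[:300],(800,300)),b[:300]])
cv2.imwrite("pics/crop1.png",o)
```

```text
(no output)
```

View pics/crop1.png

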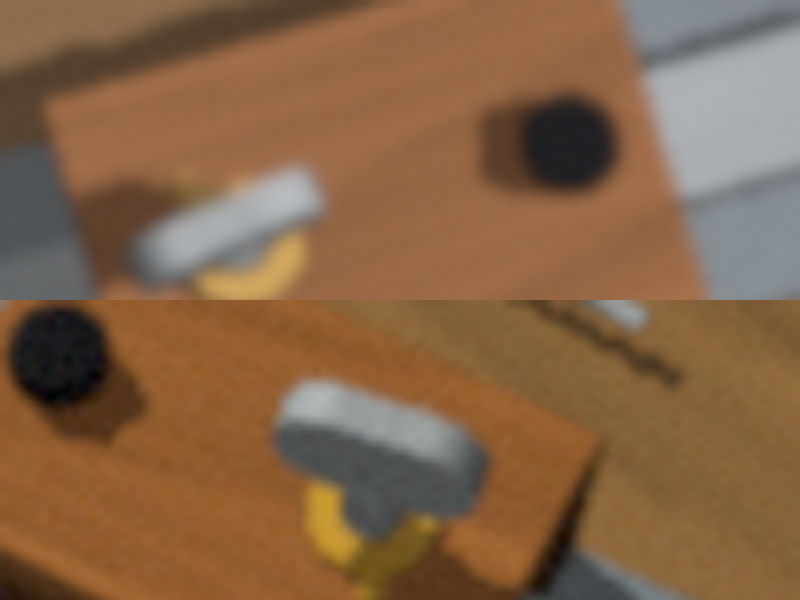

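```bash
cat > h.py <<'E'
import numpy as np
from scipy.spatial.transform import Rotation as R
from rig import sensors, eyes, r
def ray(c,uv):
    K=c["intrinsics"]; x=(uv[0]-K[0,2])/K[0,0]; y=(uv[1]-K[1,2])/K[1,1]
    return c["origin"],R.from_rotvec(c["attitude"]).apply([x,-y,-1])
def atz(c,uv,z):
    o,d=ray(c,uv); return o+d*(z-o[2])/d[2]
def tri(c1,u1,c2,u2):
    o1,d1=ray(c1,u1);o2,d2=ray(c2,u2)
    s=np.linalg.lstsq(np.c_[d1,-d2],o2-o1,rcond=None)[0]
    p,q=o1+s[0]*d1,o2+s[1]*d2
    return (p+q)/2,np.linalg.norm(p-q)
E
python3 - <<'E'
from h import *
t=np.load("pics/top1.npz"); s=np.load("pics/scene1.npz")
T=lambda x,y:(175+x/8-.5,165+y/8-.5); S=lambda x,y:(240+x/8-.5,195+(y-300)/8-.5)
np.set_printoptions(precision=4,suppress=True)
print("head",tri(t,T(230,220),s,S(383,425)))
print("knob",tri(t,T(570,142),s,S(60,355)))
print("top z", [atz(t,T(*p),.118) for p in((318,182),(138,252),(230,220))])
print("scn z", [atz(s,S(*p),.118) for p in((285,403),(478,455),(383,425))])
k=atz(t,T(570,142),.082);print(k)
# carriage edges top: (45,100)-(620,0) upper edge z=.07
a,b=atz(t,T(45,100),.07),atz(t,T(390,3),.07);print("edge",a,b,np.degrees(np.arctan2(*(b-a)[1::-1])))
for n,a,b in (("T",T(318,182),T(138,252)),):
    d=atz(t,a,.118)-atz(t,b,.118);print(np.degrees(np.arctan2(d[1],d[0])),np.linalg.norm(d))
d=atz(s,S(478,455),.118)-atz(s,S(285,403),.118);print(np.degrees(np.arctan2(d[1],d[0])),np.linalg.norm(d))
q=sensors.observe();print(R.from_rotvec(q["ee_rot"]).as_matrix())
E
```

```text
head (array([0.6065, 0.0979, 0.1138]), np.float64(0.0025260763927629883))
knob (array([0.629 , 0.0156, 0.0748]), np.float64(0.0004941858925151703))
top z [array([0.6156, 0.0751, 0.118 ]), array([0.5997, 0.1186, 0.118 ]), array([0.6069, 0.0964, 0.118 ])]
scn z [array([0.6192, 0.0806, 0.118 ]), array([0.5985, 0.1207, 0.118 ]), array([0.6077, 0.1003, 0.118 ])]
[0.6283 0.0152 0.082 ]
edge [0.6436 0.1496 0.07  ] [0.6667 0.061  0.07  ] -75.39149797932481
-69.85679857704856 0.04639477488967679
117.30020434845147 0.04512861824644711
[[-0.9739  0.2268 -0.0003]
 [ 0.2268  0.9739 -0.0011]
 [ 0.0001 -0.0011 -1.    ]]
```

Call:
move_arm:
  commands:
    - {"grip":0.2,"travel":[-28,-20,0],"twist":[0,0,0.06]}
    - {"grip":0.2,"travel":[-80,-55,0],"twist":[0,0,0.13]}
    - {"grip":0.2,"travel":[-130,-90,5],"twist":[0,0,0.22]}
    - {"grip":0.2,"travel":[-180,-125,10],"twist":[0,0,0.31]}
    - {"grip":0.2,"travel":[-230,-160,15],"twist":[0,0,0.4]}
    - {"grip":0.2,"travel":[-280,-193,20],"twist":[0,0,0.49]}
    - {"grip":0.2,"travel":[-330,-227,25],"twist":[0,0,0.58]}
    - {"grip":0.2,"travel":[-380,-261,30],"twist":[0,0,0.67]}
    - {"grip":0.2,"travel":[-430,-295,30],"twist":[0,0,0.75]}
    - {"grip":0.2,"travel":[-480,-330,30],"twist":[0,0,0.82]}
    - {"grip":0.2,"travel":[-528,-363,30],"twist":[0,0,0.88]}
    - {"grip":0.2,"travel":[-568,-390,30],"twist":[0,0,0.92]}
  newtons: 20

```text
time_s: 1.6
tcp_pos: [0.6077, 0.098, 0.218]
ee_rot: [-1.71, -2.635, 0.0]
ft_force: [0.2, 0.5, 0.7]
opening: 0.0512
```

Call:
move_arm:
  commands:
    - {"grip":0.2,"travel":[0,0,0],"twist":[0,0,0]}
    - {"grip":0.2,"travel":[0,0,0],"twist":[0,0,0]}

```text
time_s: 1.85
tcp_pos: [0.606, 0.1001, 0.2179]
ee_rot: [-1.707, -2.636, 0.001]
ft_force: [-0.4, 0.5, 0.1]
opening: 0.0512
```

Run:
```python
from h import *
import cv2
q=sensors.observe();print(q);print(R.from_rotvec(q["ee_rot"]).as_matrix())
s=eyes.capture("scene"); np.savez("pics/scene2.npz",**s)
t=eyes.capture("top"); np.savez("pics/top2.npz",**t)
for x in (s,t): print(x["origin"],x["attitude"])
a=cv2.resize(s["color"][150:250,200:350,::-1],(750,500),interpolation=cv2.INTER_CUBIC)
cv2.imwrite("pics/s2.png",a)
```

```text
{'time_s': 1.85, 'joint_positions': array([ 6.64657373e-02,  5.08225996e-01,  1.41023347e+00,  2.38519735e-04,
        1.22423017e+00, -3.55448036e-01]), 'qvel': array([ 0.02185706, -0.00919713,  0.01152383,  0.00060474,  0.00038168,
       -0.00146379]), 'joint_torque': array([-2.45846227e+00, -8.64975929e+01, -3.71963489e+01, -1.34821068e-01,
       -6.98632188e-02, -2.87537870e-02]), 'tcp_pos': array([0.60599077, 0.1001405 , 0.21785821]), 'ee_rot': array([-1.70659037e+00, -2.63643449e+00,  7.47656156e-04]), 'ft_force': array([-0.43378719,  0.54142933,  0.12989206]), 'torque': array([ 0.030088  , -0.00199897, -0.01357201]), 'opening': 0.051153182739524454}
[[-4.09432795e-01  9.12339605e-01 -1.10944951e-03]
 [ 9.12340088e-01  4.09433195e-01  1.50985738e-04]
 [ 5.91995727e-04 -9.50376753e-04 -9.99999373e-01]]
[0.87311686 0.2841276  0.67781829] [0.2649324  0.67609307 2.27523985]
[ 0.5228686  -0.01213433  0.95950385] [ 0.07752759 -0.08225914 -1.59217305]
```

View pics/s2.png

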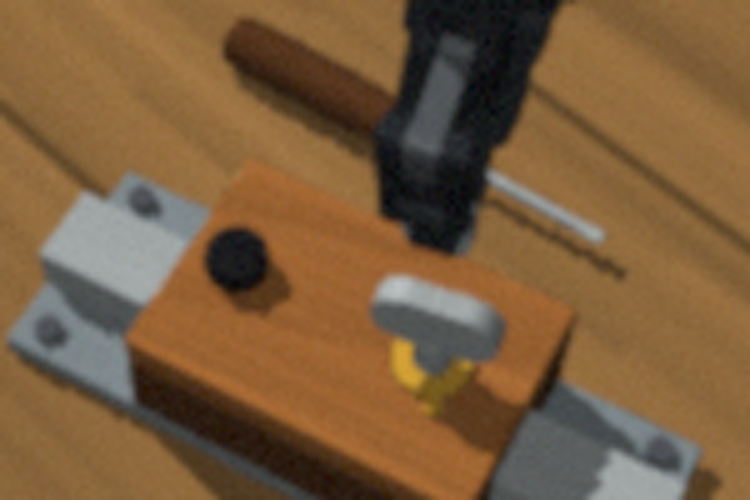

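The gripper hangs over the screw: fingertips at about (435,240), plate at about (435,310). I'll go down and close gently.

Call:
move_arm:
  commands:
    - {"grip":0.2,"travel":[0,0,25],"twist":[0,0,0]}
    - {"grip":0.2,"travel":[0,0,60],"twist":[0,0,0]}
    - {"grip":0.2,"travel":[0,0,95],"twist":[0,0,0]}
    - {"grip":0.2,"travel":[0,0,116],"twist":[0,0,0]}
    - {"grip":0.2,"travel":[0,0,116],"twist":[0,0,0]}

```text
time_s: 2.58
tcp_pos: [0.6051, 0.1008, 0.1012]
ee_rot: [-1.704, -2.637, 0.003]
ft_force: [0.6, -0.4, 1.0]
opening: 0.0512
```

Call:
move_arm:
  commands:
    - {"grip":-0.4,"travel":[0,0,0],"twist":[0,0,0]}
    - {"grip":-0.6,"travel":[0,0,0],"twist":[0,0,0]}
    - {"grip":-0.8,"travel":[0,0,0],"twist":[0,0,0]}
    - {"grip":-1,"travel":[0,0,0],"twist":[0,0,0]}
    - {"grip":-1,"travel":[0,0,0],"twist":[0,0,0]}
    - {"grip":-1,"travel":[0,0,0],"twist":[0,0,0]}
  newtons: 20

```text
time_s: 3.32
tcp_pos: [0.6063, 0.1, 0.1034]
ee_rot: [1.707, 2.637, 0.0]
ft_force: [-5.8, -2.0, 7.8]
opening: 0.0142
```

```bash
cat > o.py <<'E'
from h import *
np.set_printoptions(precision=4,suppress=True)
q=sensors.observe(); m=R.from_rotvec(q["ee_rot"]).as_matrix()
print("t%.2f"%q["time_s"],"tcp",q["tcp_pos"],"yaw %.2f"%np.degrees(np.arctan2(m[1,1],m[0,1])),"F",q["ft_force"],"M",q["torque"],"j6 %.4f tau6 %.4f"%(q["joint_positions"][5],q["joint_torque"][5]),"open %.4f"%q["opening"])
E
python3 o.py
python3 - <<'E'
from h import *
import cv2
s=eyes.capture("scene"); cv2.imwrite("pics/s3.png",cv2.resize(s["color"][150:250,200:350,::-1],(750,500),interpolation=cv2.INTER_CUBIC))
E
```

```text
t3.33 tcp [0.6063 0.1    0.1034] yaw 24.18 F [-5.7564 -2.0238  7.8238] M [-0.2136  0.8245  0.006 ] j6 -0.3556 tau6 0.0017 open 0.0142
```

View pics/s3.png

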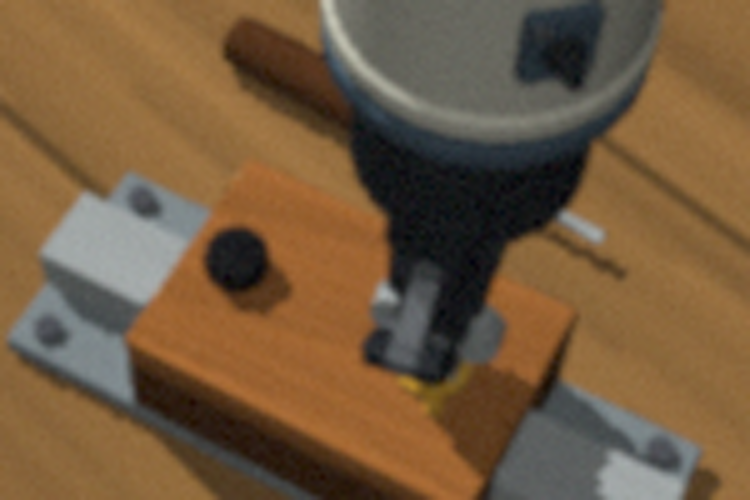

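The plate is between the pads, at about (435,320). The opening still reads 14 mm, so I'll hold and let the fingers settle.

Call:
move_arm:
  commands:
    - {"grip":-1,"travel":[0,0,0],"twist":[0,0,0]}
    - {"grip":-1,"travel":[0,0,0],"twist":[0,0,0]}
    - {"grip":-1,"travel":[0,0,0],"twist":[0,0,0]}

```text
time_s: 3.75
tcp_pos: [0.6063, 0.1, 0.1034]
ee_rot: [1.707, 2.637, 0.0]
ft_force: [-4.2, -0.8, 8.9]
opening: 0.0141
```

```bash
python3 o.py
```

```text
t3.75 tcp [0.6063 0.1    0.1034] yaw 24.18 F [-4.1967 -0.7663  8.8515] M [-0.27    0.8587 -0.0549] j6 -0.3556 tau6 0.0018 open 0.0141
```

Call:
move_arm:
  commands:
    - {"grip":-1,"travel":[0,0,0],"twist":[0,0,0.05]}
    - {"grip":-1,"travel":[0,0,0],"twist":[0,0,0.12]}
    - {"grip":-1,"travel":[0,0,0],"twist":[0,0,0.2]}
    - {"grip":-1,"travel":[0,0,0],"twist":[0,0,0.26]}
    - {"grip":-1,"travel":[0,0,0],"twist":[0,0,0.26]}

```text
time_s: 4.38
tcp_pos: [0.6066, 0.1, 0.1034]
ee_rot: [2.035, 2.392, 0.001]
ft_force: [-3.7, -0.5, 7.7]
opening: 0.0142
```

```bash
python3 o.py
```

```text
t4.38 tcp [0.6066 0.1    0.1034] yaw 9.22 F [-3.7411 -0.4988  7.7307] M [-0.1559  0.6047 -0.0155] j6 -0.0946 tau6 0.9285 open 0.0142
```

Call:
move_arm:
  commands:
    - {"grip":-1,"travel":[0,0,0],"twist":[0,0,0.06]}
    - {"grip":-1,"travel":[0,0,0],"twist":[0,0,0.15]}
    - {"grip":-1,"travel":[0,0,0],"twist":[0,0,0.25]}
    - {"grip":-1,"travel":[0,0,0],"twist":[0,0,0.35]}
    - {"grip":-1,"travel":[0,0,0],"twist":[0,0,0.44]}
    - {"grip":-1,"travel":[0,0,0],"twist":[0,0,0.5]}
    - {"grip":-1,"travel":[0,0,0],"twist":[0,0,0.52]}

```text
time_s: 5.25
tcp_pos: [0.6072, 0.1, 0.1035]
ee_rot: [2.582, 1.788, 0.003]
ft_force: [0.5, -1.1, 5.1]
opening: 0.0141
```

```bash
python3 o.py
python3 - <<'E'
from h import *
import cv2
s=eyes.capture("scene"); cv2.imwrite("pics/s4.png",cv2.resize(s["color"][165:245,230:330,::-1],(750,600),interpolation=cv2.INTER_CUBIC))
E
python3 o.py;python3 o.py
```

```text
t5.25 tcp [0.6072 0.1    0.1035] yaw -20.58 F [ 0.4957 -1.0935  5.069 ] M [-0.2442  0.0342  0.0883] j6 0.4257 tau6 0.1534 open 0.0141
t5.30 tcp [0.6072 0.1    0.1035] yaw -20.62 F [ 0.1953 -1.5621  5.5495] M [-0.2069  0.015   0.0952] j6 0.4263 tau6 -0.1688 open 0.0143
t5.30 tcp [0.6072 0.1    0.1035] yaw -20.62 F [ 0.1953 -1.5621  5.5495] M [-0.2069  0.015   0.0952] j6 0.4263 tau6 -0.1688 open 0.0143
```

View pics/s4.png

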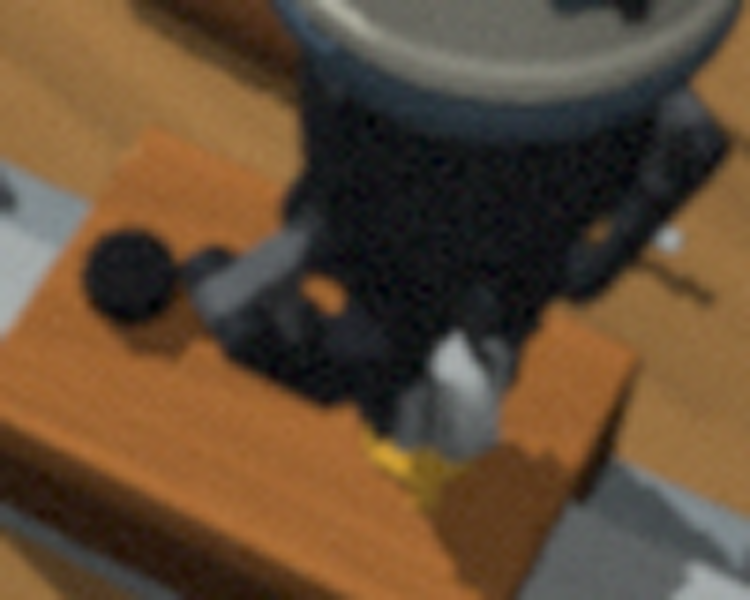

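The plate turned with the gripper and now lies along about (470,390), about 45° clockwise of its start, with low torque. From here I'll take small steps and read the torque after each.

Call:
move_arm:
  commands:
    - {"grip":-1,"travel":[0,0,0],"twist":[0,0,0.025]}
    - {"grip":-1,"travel":[0,0,0],"twist":[0,0,0.05]}
    - {"grip":-1,"travel":[0,0,0],"twist":[0,0,0.05]}

```text
time_s: 5.68
tcp_pos: [0.6073, 0.1, 0.1035]
ee_rot: [2.625, 1.724, 0.003]
ft_force: [0.0, -1.4, 4.9]
opening: 0.014
```

```bash
python3 o.py
```

```text
t5.67 tcp [0.6073 0.1    0.1035] yaw -23.39 F [ 0.045  -1.362   4.8961] M [-0.1965  0.0248  0.0579] j6 0.4748 tau6 0.4140 open 0.0140
```

Call:
move_arm:
  commands:
    - {"grip":-1,"travel":[0,0,0],"twist":[0,0,0.025]}
    - {"grip":-1,"travel":[0,0,0],"twist":[0,0,0.05]}
    - {"grip":-1,"travel":[0,0,0],"twist":[0,0,0.05]}

```text
time_s: 6.05
tcp_pos: [0.6073, 0.1, 0.1036]
ee_rot: [2.667, 1.658, 0.003]
ft_force: [1.0, -2.7, 5.1]
opening: 0.014
```

```bash
python3 o.py
```

```text
t6.05 tcp [0.6073 0.1    0.1036] yaw -26.26 F [ 0.9811 -2.6806  5.0704] M [-0.2832 -0.088  -0.0262] j6 0.5248 tau6 0.4072 open 0.0140
```

Call:
move_arm:
  commands:
    - {"grip":-1,"travel":[0,0,0],"twist":[0,0,0.025]}
    - {"grip":-1,"travel":[0,0,0],"twist":[0,0,0.05]}
    - {"grip":-1,"travel":[0,0,0],"twist":[0,0,0.05]}

```text
time_s: 6.42
tcp_pos: [0.6073, 0.0999, 0.1035]
ee_rot: [2.708, 1.591, 0.003]
ft_force: [0.6, -1.7, 4.8]
opening: 0.0138
```

```bash
python3 o.py
```

```text
t6.42 tcp [0.6073 0.0999 0.1035] yaw -29.13 F [ 0.6099 -1.7426  4.751 ] M [-0.2669 -0.1181  0.0269] j6 0.5748 tau6 0.4044 open 0.0138
```

Call:
move_arm:
  commands:
    - {"grip":-1,"travel":[0,0,0],"twist":[0,0,0.025]}
    - {"grip":-1,"travel":[0,0,0],"twist":[0,0,0.05]}
    - {"grip":-1,"travel":[0,0,0],"twist":[0,0,0.05]}

```text
time_s: 6.8
tcp_pos: [0.6074, 0.0999, 0.1035]
ee_rot: [2.746, 1.523, 0.003]
ft_force: [0.1, -2.3, 4.8]
opening: 0.014
```

```bash
python3 o.py
```

```text
t6.80 tcp [0.6074 0.0999 0.1035] yaw -31.99 F [ 0.1386 -2.3391  4.8451] M [-0.3099 -0.1495  0.0388] j6 0.6248 tau6 0.4043 open 0.0140
```

Call:
move_arm:
  commands:
    - {"grip":-1,"travel":[0,0,0],"twist":[0,0,0.025]}
    - {"grip":-1,"travel":[0,0,0],"twist":[0,0,0.05]}
    - {"grip":-1,"travel":[0,0,0],"twist":[0,0,0.05]}

```text
time_s: 7.18
tcp_pos: [0.6074, 0.0999, 0.1035]
ee_rot: [2.784, 1.453, 0.003]
ft_force: [1.4, -2.1, 5.1]
opening: 0.0142
```

```bash
python3 o.py
```

```text
t7.17 tcp [0.6074 0.0999 0.1035] yaw -34.86 F [ 1.3856 -2.0664  5.0684] M [-0.3475 -0.214  -0.0028] j6 0.6749 tau6 0.4049 open 0.0142
```

Call:
move_arm:
  commands:
    - {"grip":-1,"travel":[0,0,0],"twist":[0,0,0.025]}
    - {"grip":-1,"travel":[0,0,0],"twist":[0,0,0.05]}
    - {"grip":-1,"travel":[0,0,0],"twist":[0,0,0.05]}

```text
time_s: 7.55
tcp_pos: [0.6075, 0.0999, 0.1035]
ee_rot: [2.819, 1.383, 0.004]
ft_force: [1.7, -2.4, 4.8]
opening: 0.0141
```

```bash
python3 o.py
```

```text
t7.55 tcp [0.6075 0.0999 0.1035] yaw -37.73 F [ 1.7029 -2.3729  4.8285] M [-0.4407 -0.205   0.0211] j6 0.7249 tau6 0.4056 open 0.0141
```

Call:
move_arm:
  commands:
    - {"grip":-1,"travel":[0,0,0],"twist":[0,0,0.025]}
    - {"grip":-1,"travel":[0,0,0],"twist":[0,0,0.05]}
    - {"grip":-1,"travel":[0,0,0],"twist":[0,0,0.05]}

```text
time_s: 7.92
tcp_pos: [0.6075, 0.0999, 0.1035]
ee_rot: [2.853, 1.313, 0.004]
ft_force: [1.8, -3.2, 5.3]
opening: 0.0139
```

```bash
python3 o.py
```

```text
t7.92 tcp [0.6075 0.0999 0.1035] yaw -40.59 F [ 1.787  -3.1634  5.3356] M [-0.4979 -0.2929  0.0322] j6 0.7748 tau6 0.4161 open 0.0139
```

Call:
move_arm:
  commands:
    - {"grip":-1,"travel":[0,0,0],"twist":[0,0,0.025]}
    - {"grip":-1,"travel":[0,0,0],"twist":[0,0,0.05]}
    - {"grip":-1,"travel":[0,0,0],"twist":[0,0,0.05]}

```text
time_s: 8.3
tcp_pos: [0.6076, 0.0998, 0.1035]
ee_rot: [2.885, 1.241, 0.004]
ft_force: [1.8, -3.0, 5.3]
opening: 0.014
```

```bash
python3 o.py
```

```text
t8.30 tcp [0.6076 0.0998 0.1035] yaw -43.45 F [ 1.8233 -2.9793  5.3027] M [-0.5615 -0.3479 -0.008 ] j6 0.8248 tau6 0.4070 open 0.0140
```

Call:
move_arm:
  commands:
    - {"grip":-1,"travel":[0,0,0],"twist":[0,0,0.025]}
    - {"grip":-1,"travel":[0,0,0],"twist":[0,0,0.05]}
    - {"grip":-1,"travel":[0,0,0],"twist":[0,0,0.05]}

```text
time_s: 8.68
tcp_pos: [0.6076, 0.0998, 0.1035]
ee_rot: [2.915, 1.168, 0.004]
ft_force: [1.8, -3.3, 4.9]
opening: 0.0141
```

```bash
python3 o.py
```

```text
t8.68 tcp [0.6076 0.0998 0.1035] yaw -46.31 F [ 1.782  -3.2861  4.9485] M [-0.5884 -0.3334  0.031 ] j6 0.8747 tau6 0.4078 open 0.0141
```

Call:
move_arm:
  commands:
    - {"grip":-1,"travel":[0,0,0],"twist":[0,0,0.025]}
    - {"grip":-1,"travel":[0,0,0],"twist":[0,0,0.05]}
    - {"grip":-1,"travel":[0,0,0],"twist":[0,0,0.05]}

```text
time_s: 9.05
tcp_pos: [0.6076, 0.0997, 0.1035]
ee_rot: [2.943, 1.095, 0.004]
ft_force: [2.3, -3.7, 6.0]
opening: 0.0139
```

```bash
python3 o.py
```

```text
t9.05 tcp [0.6076 0.0997 0.1035] yaw -49.18 F [ 2.2809 -3.6928  5.9952] M [-0.7188 -0.3691  0.0705] j6 0.9248 tau6 0.4096 open 0.0139
```

Call:
move_arm:
  commands:
    - {"grip":-1,"travel":[0,0,0],"twist":[0,0,0.025]}
    - {"grip":-1,"travel":[0,0,0],"twist":[0,0,0.05]}
    - {"grip":-1,"travel":[0,0,0],"twist":[0,0,0.05]}

```text
time_s: 9.43
tcp_pos: [0.6077, 0.0997, 0.1035]
ee_rot: [2.97, 1.021, 0.004]
ft_force: [2.9, -4.7, 5.3]
opening: 0.0146
```

```bash
python3 o.py
```

```text
t9.43 tcp [0.6077 0.0997 0.1035] yaw -52.05 F [ 2.8758 -4.658   5.2807] M [-0.7425 -0.4129  0.0893] j6 0.9748 tau6 0.4098 open 0.0146
```

The opening rose by 0.5 mm here, so I'll hold and re-read before going on.

Call:
move_arm:
  commands:
    - {"grip":-1,"travel":[0,0,0],"twist":[0,0,0]}

```text
time_s: 9.55
tcp_pos: [0.6077, 0.0997, 0.1035]
ee_rot: [2.969, 1.022, 0.004]
ft_force: [2.9, -4.1, 5.2]
opening: 0.0141
```

```bash
python3 o.py
```

```text
t9.55 tcp [0.6077 0.0997 0.1035] yaw -52.03 F [ 2.8839 -4.1014  5.1553] M [-0.7138 -0.4353  0.0762] j6 0.9744 tau6 0.0508 open 0.0141
```

Call:
move_arm:
  commands:
    - {"grip":-1,"travel":[0,0,0],"twist":[0,0,0]}

```text
time_s: 9.68
tcp_pos: [0.6077, 0.0997, 0.1035]
ee_rot: [2.969, 1.022, 0.004]
ft_force: [2.5, -4.5, 5.5]
opening: 0.0141
```

```bash
python3 o.py
```

```text
t9.68 tcp [0.6077 0.0997 0.1035] yaw -52.03 F [ 2.4971 -4.4686  5.5386] M [-0.744  -0.4515  0.0687] j6 0.9744 tau6 0.0360 open 0.0141
```

Call:
move_arm:
  commands:
    - {"grip":-1,"travel":[0,0.2,0],"twist":[0,0,0.025]}
    - {"grip":-1,"travel":[0,0.4,0],"twist":[0,0,0.05]}
    - {"grip":-1,"travel":[0,0.4,0],"twist":[0,0,0.05]}

```text
time_s: 10.05
tcp_pos: [0.6078, 0.0996, 0.1035]
ee_rot: [2.995, 0.947, 0.004]
ft_force: [1.0, -2.4, 6.6]
opening: 0.014
```

```bash
python3 o.py
```

```text
t10.05 tcp [0.6078 0.0996 0.1035] yaw -54.91 F [ 1.0402 -2.3912  6.5767] M [-0.4973 -0.2968  0.0533] j6 1.0243 tau6 0.4066 open 0.0140
```

Call:
move_arm:
  commands:
    - {"grip":-1,"travel":[0,0.2,0],"twist":[0,0,0.025]}
    - {"grip":-1,"travel":[0,0.3,0],"twist":[0,0,0.05]}
    - {"grip":-1,"travel":[0,0.3,0],"twist":[0,0,0.05]}

```text
time_s: 10.42
tcp_pos: [0.6078, 0.0994, 0.1035]
ee_rot: [3.018, 0.872, 0.004]
ft_force: [0.8, -1.3, 6.0]
opening: 0.014
```

```bash
python3 o.py
```

```text
t10.43 tcp [0.6078 0.0994 0.1035] yaw -57.78 F [ 0.7837 -1.2793  5.9758] M [-0.2475 -0.1557  0.0822] j6 1.0739 tau6 0.4060 open 0.0140
```

Call:
move_arm:
  commands:
    - {"grip":-1,"travel":[0,0.1,0],"twist":[0,0,0.025]}
    - {"grip":-1,"travel":[0,0.2,0],"twist":[0,0,0.05]}
    - {"grip":-1,"travel":[0,0.2,0],"twist":[0,0,0.05]}

```text
time_s: 10.8
tcp_pos: [0.6079, 0.0993, 0.1035]
ee_rot: [3.039, 0.796, 0.004]
ft_force: [0.3, -1.9, 6.9]
opening: 0.0143
```

```bash
python3 o.py
```

```text
t10.80 tcp [0.6079 0.0993 0.1035] yaw -60.64 F [ 0.2765 -1.9169  6.9097] M [-0.1782 -0.1122  0.0002] j6 1.1236 tau6 0.4026 open 0.0143
```

Call:
move_arm:
  commands:
    - {"grip":-1,"travel":[0,0.1,0],"twist":[0,0,0.025]}
    - {"grip":-1,"travel":[0,0.1,0],"twist":[0,0,0.05]}
    - {"grip":-1,"travel":[0,0.1,0],"twist":[0,0,0.05]}

```text
time_s: 11.18
tcp_pos: [0.6079, 0.0993, 0.1035]
ee_rot: [3.058, 0.72, 0.004]
ft_force: [0.7, -0.2, 7.4]
opening: 0.0138
```

```bash
python3 o.py
```

```text
t11.18 tcp [0.6079 0.0993 0.1035] yaw -63.50 F [ 0.7093 -0.2051  7.3902] M [-0.0955 -0.1151  0.0165] j6 1.1734 tau6 0.4026 open 0.0138
```

Call:
move_arm:
  commands:
    - {"grip":-1,"travel":[0,0,0],"twist":[0,0,0.025]}
    - {"grip":-1,"travel":[0,0,0],"twist":[0,0,0.05]}
    - {"grip":-1,"travel":[0,0,0],"twist":[0,0,0.05]}

```text
time_s: 11.55
tcp_pos: [0.6079, 0.0992, 0.1035]
ee_rot: [3.075, 0.643, 0.004]
ft_force: [0.6, -1.0, 6.2]
opening: 0.0142
```

```bash
python3 o.py
```

```text
t11.55 tcp [0.6079 0.0992 0.1035] yaw -66.38 F [ 0.5933 -0.9981  6.2144] M [-0.21   -0.1602  0.0432] j6 1.2235 tau6 0.4031 open 0.0142
```

Call:
move_arm:
  commands:
    - {"grip":-1,"travel":[0,0,0],"twist":[0,0,0.025]}
    - {"grip":-1,"travel":[0,0,0],"twist":[0,0,0.05]}
    - {"grip":-1,"travel":[0,0,0],"twist":[0,0,0.05]}

```text
time_s: 11.92
tcp_pos: [0.608, 0.0992, 0.1035]
ee_rot: [3.09, 0.566, 0.004]
ft_force: [1.5, -2.0, 6.6]
opening: 0.0142
```

```bash
python3 o.py
```

```text
t11.93 tcp [0.608  0.0992 0.1035] yaw -69.24 F [ 1.4798 -2.0064  6.5666] M [-0.2939 -0.1683  0.0555] j6 1.2735 tau6 0.4045 open 0.0142
```

Call:
move_arm:
  commands:
    - {"grip":-1,"travel":[0,0,0],"twist":[0,0,0.025]}
    - {"grip":-1,"travel":[0,0,0],"twist":[0,0,0.05]}
    - {"grip":-1,"travel":[0,0,0],"twist":[0,0,0.05]}

```text
time_s: 12.3
tcp_pos: [0.608, 0.0991, 0.1035]
ee_rot: [3.103, 0.489, 0.004]
ft_force: [1.0, -1.8, 6.9]
opening: 0.0138
```

```bash
python3 o.py
```

```text
t12.30 tcp [0.608  0.0991 0.1035] yaw -72.10 F [ 0.9519 -1.8177  6.8813] M [-0.325  -0.1621 -0.0059] j6 1.3235 tau6 0.4055 open 0.0138
```

Call:
move_arm:
  commands:
    - {"grip":-1,"travel":[0,0,0],"twist":[0,0,0.025]}
    - {"grip":-1,"travel":[0,0,0],"twist":[0,0,0.05]}
    - {"grip":-1,"travel":[0,0,0],"twist":[0,0,0.05]}

```text
time_s: 12.68
tcp_pos: [0.608, 0.0991, 0.1035]
ee_rot: [3.114, 0.411, 0.004]
ft_force: [0.9, -3.0, 5.8]
opening: 0.0143
```

```bash
python3 o.py
```

```text
t12.68 tcp [0.608  0.0991 0.1035] yaw -74.97 F [ 0.8526 -2.9796  5.81  ] M [-0.4248 -0.1251  0.0257] j6 1.3735 tau6 0.4062 open 0.0143
```

Call:
move_arm:
  commands:
    - {"grip":-1,"travel":[0,0,0],"twist":[0,0,0.025]}
    - {"grip":-1,"travel":[0,0,0],"twist":[0,0,0.05]}
    - {"grip":-1,"travel":[0,0,0],"twist":[0,0,0.05]}

```text
time_s: 13.05
tcp_pos: [0.608, 0.099, 0.1035]
ee_rot: [3.123, 0.333, 0.004]
ft_force: [0.8, -2.7, 6.5]
opening: 0.014
```

```bash
python3 o.py
```

```text
t13.05 tcp [0.608  0.099  0.1035] yaw -77.83 F [ 0.8128 -2.6791  6.5066] M [-0.4724 -0.2277  0.0691] j6 1.4234 tau6 0.4068 open 0.0140
```

Call:
move_arm:
  commands:
    - {"grip":-1,"travel":[0,0,0],"twist":[0,0,0.025]}
    - {"grip":-1,"travel":[0,0,0],"twist":[0,0,0.05]}
    - {"grip":-1,"travel":[0,0,0],"twist":[0,0,0.05]}

```text
time_s: 13.42
tcp_pos: [0.608, 0.099, 0.1035]
ee_rot: [3.131, 0.255, 0.004]
ft_force: [1.5, -2.7, 5.9]
opening: 0.0136
```

```bash
python3 o.py
```

```text
t13.43 tcp [0.608  0.099  0.1035] yaw -80.69 F [ 1.4651 -2.7498  5.8804] M [-0.5976 -0.22    0.0243] j6 1.4734 tau6 0.4074 open 0.0136
```

Call:
move_arm:
  commands:
    - {"grip":-1,"travel":[0,0.2,0],"twist":[0,0,0.025]}
    - {"grip":-1,"travel":[0,0.3,0],"twist":[0,0,0.05]}
    - {"grip":-1,"travel":[0,0.3,0],"twist":[0,0,0.05]}

```text
time_s: 13.8
tcp_pos: [0.6081, 0.0989, 0.1035]
ee_rot: [3.136, 0.176, 0.004]
ft_force: [1.3, -1.3, 5.5]
opening: 0.0141
```

```bash
python3 o.py
```

```text
t13.80 tcp [0.6081 0.0989 0.1035] yaw -83.56 F [ 1.2578 -1.2878  5.4655] M [-0.389  -0.1759  0.051 ] j6 1.5229 tau6 0.4043 open 0.0141
```

Call:
move_arm:
  commands:
    - {"grip":-1,"travel":[0,0.1,0],"twist":[0,0,0.025]}
    - {"grip":-1,"travel":[0,0.2,0],"twist":[0,0,0.05]}
    - {"grip":-1,"travel":[0,0.2,0],"twist":[0,0,0.05]}

```text
time_s: 14.18
tcp_pos: [0.6081, 0.0987, 0.1035]
ee_rot: [3.14, 0.098, 0.004]
ft_force: [-0.7, -1.5, 5.9]
opening: 0.0141
```

```bash
python3 o.py
```

```text
t14.18 tcp [0.6081 0.0987 0.1035] yaw -86.43 F [-0.7078 -1.5085  5.9236] M [-0.1834 -0.1875  0.0249] j6 1.5726 tau6 0.4028 open 0.0141
```

Call:
move_arm:
  commands:
    - {"grip":-1,"travel":[0,0.1,0],"twist":[0,0,0.025]}
    - {"grip":-1,"travel":[0,0.1,0],"twist":[0,0,0.05]}
    - {"grip":-1,"travel":[0,0.1,0],"twist":[0,0,0.05]}

```text
time_s: 14.55
tcp_pos: [0.608, 0.0987, 0.1035]
ee_rot: [-3.141, -0.019, -0.004]
ft_force: [1.5, -1.1, 6.8]
opening: 0.0141
```

```bash
python3 o.py
```

```text
t14.55 tcp [0.608  0.0987 0.1035] yaw -89.29 F [ 1.5238 -1.113   6.7807] M [-0.1649 -0.156   0.0352] j6 1.6225 tau6 0.4029 open 0.0141
```

Call:
move_arm:
  commands:
    - {"grip":-1,"travel":[0,0,0],"twist":[0,0,0.025]}
    - {"grip":-1,"travel":[0,0,0],"twist":[0,0,0.05]}
    - {"grip":-1,"travel":[0,0,0],"twist":[0,0,0.05]}

```text
time_s: 14.92
tcp_pos: [0.608, 0.0986, 0.1035]
ee_rot: [-3.141, 0.059, -0.004]
ft_force: [1.1, -0.9, 6.3]
opening: 0.0141
```

```bash
python3 o.py
```

```text
t14.93 tcp [0.608  0.0986 0.1035] yaw -92.16 F [ 1.1377 -0.8741  6.2842] M [-0.2285 -0.2061  0.0299] j6 1.6725 tau6 0.4031 open 0.0141
```

Call:
move_arm:
  commands:
    - {"grip":-1,"travel":[0,0,0],"twist":[0,0,0.025]}
    - {"grip":-1,"travel":[0,0,0],"twist":[0,0,0.05]}
    - {"grip":-1,"travel":[0,0,0],"twist":[0,0,0.05]}

```text
time_s: 15.3
tcp_pos: [0.6081, 0.0985, 0.1035]
ee_rot: [-3.139, 0.138, -0.004]
ft_force: [0.9, -1.4, 6.2]
opening: 0.0141
```

```bash
python3 o.py
```

```text
t15.30 tcp [0.6081 0.0985 0.1035] yaw -95.02 F [ 0.8899 -1.4404  6.2001] M [-0.343  -0.2035  0.0468] j6 1.7225 tau6 0.4045 open 0.0141
```

Call:
move_arm:
  commands:
    - {"grip":-1,"travel":[0,0,0],"twist":[0,0,0.025]}
    - {"grip":-1,"travel":[0,0,0],"twist":[0,0,0.05]}
    - {"grip":-1,"travel":[0,0,0],"twist":[0,0,0.05]}

```text
time_s: 15.68
tcp_pos: [0.6081, 0.0985, 0.1035]
ee_rot: [-3.134, 0.216, -0.004]
ft_force: [0.8, -2.8, 6.5]
opening: 0.0145
```

```bash
python3 o.py
```

```text
t15.68 tcp [0.6081 0.0985 0.1035] yaw -97.89 F [ 0.839  -2.7827  6.527 ] M [-0.3841 -0.1575  0.0092] j6 1.7725 tau6 0.4052 open 0.0145
```

Call:
move_arm:
  commands:
    - {"grip":-1,"travel":[0,0,0],"twist":[0,0,0.025]}
    - {"grip":-1,"travel":[0,0,0],"twist":[0,0,0.05]}
    - {"grip":-1,"travel":[0,0,0],"twist":[0,0,0.05]}

```text
time_s: 16.05
tcp_pos: [0.608, 0.0984, 0.1035]
ee_rot: [3.128, -0.294, 0.004]
ft_force: [1.1, -2.6, 6.6]
opening: 0.014
```

```bash
python3 o.py
```

```text
t16.05 tcp [0.608  0.0984 0.1035] yaw -100.75 F [ 1.1329 -2.5723  6.551 ] M [-0.5291 -0.1541  0.0184] j6 1.8225 tau6 0.4057 open 0.0140
```

Call:
move_arm:
  commands:
    - {"grip":-1,"travel":[0,0.2,0],"twist":[0,0,0.025]}
    - {"grip":-1,"travel":[0,0.3,0],"twist":[0,0,0.05]}
    - {"grip":-1,"travel":[0,0.3,0],"twist":[0,0,0.05]}

```text
time_s: 16.42
tcp_pos: [0.608, 0.0983, 0.1035]
ee_rot: [-3.119, 0.372, -0.004]
ft_force: [1.0, -1.1, 5.8]
opening: 0.0144
```

```bash
python3 o.py
```

```text
t16.43 tcp [0.608  0.0983 0.1035] yaw -103.62 F [ 0.9554 -1.0918  5.7542] M [-0.2671 -0.1602  0.0727] j6 1.8720 tau6 0.4030 open 0.0144
```

Call:
move_arm:
  commands:
    - {"grip":-1,"travel":[0,0,0],"twist":[0,0,0.025]}
    - {"grip":-1,"travel":[0,0,0],"twist":[0,0,0.05]}
    - {"grip":-1,"travel":[0,0,0],"twist":[0,0,0.05]}

```text
time_s: 16.8
tcp_pos: [0.608, 0.0983, 0.1035]
ee_rot: [-3.109, 0.45, -0.004]
ft_force: [0.8, -2.0, 6.0]
opening: 0.0144
```

```bash
python3 o.py
```

```text
t16.80 tcp [0.608  0.0983 0.1035] yaw -106.48 F [ 0.8122 -2.012   5.9636] M [-0.3476 -0.1346  0.0777] j6 1.9220 tau6 0.4022 open 0.0144
```

Call:
move_arm:
  commands:
    - {"grip":-1,"travel":[0,0,0],"twist":[0,0,0.025]}
    - {"grip":-1,"travel":[0,0,0],"twist":[0,0,0.05]}
    - {"grip":-1,"travel":[0,0,0],"twist":[0,0,0.05]}

```text
time_s: 17.18
tcp_pos: [0.608, 0.0982, 0.1035]
ee_rot: [-3.097, 0.528, -0.004]
ft_force: [1.6, -3.1, 6.0]
opening: 0.0138
```

```bash
python3 o.py
```

```text
t17.18 tcp [0.608  0.0982 0.1035] yaw -109.34 F [ 1.5693 -3.0953  6.0393] M [-0.3992 -0.1486  0.0405] j6 1.9719 tau6 0.4586 open 0.0138
```

Call:
move_arm:
  commands:
    - {"grip":-1,"travel":[0,0,0],"twist":[0,0,0.015]}
    - {"grip":-1,"travel":[0,0,0],"twist":[0,0,0.03]}
    - {"grip":-1,"travel":[0,0,0],"twist":[0,0,0.03]}

```text
time_s: 17.55
tcp_pos: [0.608, 0.0982, 0.1035]
ee_rot: [-3.089, 0.574, -0.004]
ft_force: [1.0, -2.5, 7.5]
opening: 0.0141
```

```bash
python3 o.py
```

```text
t17.55 tcp [0.608  0.0982 0.1035] yaw -111.05 F [ 1.046  -2.5297  7.4899] M [-0.4446 -0.1159  0.1608] j6 2.0017 tau6 0.3979 open 0.0141
```

Mz rose to 0.16, so I'll hold and re-read.

Call:
move_arm:
  commands:
    - {"grip":-1,"travel":[0,0,0],"twist":[0,0,0]}

```text
time_s: 17.68
tcp_pos: [0.6079, 0.0982, 0.1035]
ee_rot: [-3.089, 0.573, -0.004]
ft_force: [0.8, -3.1, 7.2]
opening: 0.014
```

```bash
python3 o.py
```

```text
t17.68 tcp [0.6079 0.0982 0.1035] yaw -111.03 F [ 0.8098 -3.1056  7.2127] M [-0.4067 -0.1364  0.2002] j6 2.0015 tau6 0.1838 open 0.0140
```

Call:
move_arm:
  commands:
    - {"grip":-1,"travel":[0,0,0],"twist":[0,0,0]}

```text
time_s: 17.8
tcp_pos: [0.6079, 0.0982, 0.1035]
ee_rot: [-3.089, 0.573, -0.004]
ft_force: [1.2, -1.9, 7.2]
opening: 0.0142
```

```bash
python3 o.py
```

```text
t17.80 tcp [0.6079 0.0982 0.1035] yaw -111.03 F [ 1.2107 -1.8973  7.1539] M [-0.4085 -0.094   0.1126] j6 2.0015 tau6 0.1748 open 0.0142
```

Call:
move_arm:
  commands:
    - {"grip":-1,"travel":[0,0,0],"twist":[0,0,0]}

```text
time_s: 17.92
tcp_pos: [0.608, 0.0982, 0.1035]
ee_rot: [-3.089, 0.573, -0.004]
ft_force: [0.5, -2.4, 6.9]
opening: 0.0146
```

```bash
python3 o.py
```

```text
t17.93 tcp [0.608  0.0982 0.1035] yaw -111.03 F [ 0.4906 -2.4344  6.8882] M [-0.4099 -0.1643  0.1733] j6 2.0015 tau6 0.1745 open 0.0146
```

Call:
move_arm:
  commands:
    - {"grip":-1,"travel":[0,0,0],"twist":[0,0,0.01]}
    - {"grip":-1,"travel":[0,0,0],"twist":[0,0,0.015]}
    - {"grip":-1,"travel":[0,0,0],"twist":[0,0,0.015]}
    - {"grip":-1,"travel":[0,0,0],"twist":[0,0,0.015]}

```text
time_s: 18.42
tcp_pos: [0.608, 0.0981, 0.1035]
ee_rot: [-3.084, 0.596, -0.004]
ft_force: [0.3, -2.2, 6.8]
opening: 0.0141
```

```bash
python3 o.py
```

```text
t18.43 tcp [0.608  0.0981 0.1035] yaw -111.89 F [ 0.2854 -2.1827  6.8294] M [-0.4527 -0.1259  0.2026] j6 2.0164 tau6 0.2230 open 0.0141
```

Call:
move_arm:
  commands:
    - {"grip":-1,"travel":[0,0,0],"twist":[0,0,0]}

```text
time_s: 18.55
tcp_pos: [0.608, 0.0982, 0.1035]
ee_rot: [-3.084, 0.596, -0.004]
ft_force: [0.6, -2.4, 7.3]
opening: 0.0142
```

```bash
python3 o.py
```

```text
t18.55 tcp [0.608  0.0982 0.1035] yaw -111.89 F [ 0.5953 -2.3519  7.2717] M [-0.4914 -0.0938  0.2094] j6 2.0165 tau6 0.2204 open 0.0142
```

Call:
move_arm:
  commands:
    - {"grip":-1,"travel":[0,0,0],"twist":[0,0,0]}

```text
time_s: 18.68
tcp_pos: [0.6079, 0.0982, 0.1035]
ee_rot: [-3.084, 0.596, -0.004]
ft_force: [1.9, -2.2, 6.8]
opening: 0.0142
```

```bash
python3 o.py
```

```text
t18.68 tcp [0.6079 0.0982 0.1035] yaw -111.89 F [ 1.8943 -2.2381  6.7998] M [-0.4876 -0.1462  0.2401] j6 2.0165 tau6 0.2203 open 0.0142
```

It has bottomed: the torque rises steadily at about 0.055 N·m per degree, from contact at yaw about -108.6°, and is now 0.22 N·m. Allowing for grip wind-up, I'll back off to gripper yaw of about -16.4°.

Call:
move_arm:
  commands:
    - {"grip":-1,"travel":[0,0,0],"twist":[0,0,-0.05]}
    - {"grip":-1,"travel":[-0.1,-0.1,0],"twist":[0,0,-0.16]}
    - {"grip":-1,"travel":[-0.3,-0.3,0],"twist":[0,0,-0.31]}
    - {"grip":-1,"travel":[-0.4,-0.4,0],"twist":[0,0,-0.46]}
    - {"grip":-1,"travel":[-0.6,-0.6,0],"twist":[0,0,-0.61]}
    - {"grip":-1,"travel":[-0.7,-0.7,0],"twist":[0,0,-0.76]}
    - {"grip":-1,"travel":[-0.9,-0.9,0],"twist":[0,0,-0.91]}
    - {"grip":-1,"travel":[-1,-1,0],"twist":[0,0,-1.06]}
    - {"grip":-1,"travel":[-1.1,-1.1,0],"twist":[0,0,-1.21]}
    - {"grip":-1,"travel":[-1.2,-1.2,0],"twist":[0,0,-1.35]}
    - {"grip":-1,"travel":[-1.3,-1.3,0],"twist":[0,0,-1.46]}
    - {"grip":-1,"travel":[-1.4,-1.4,0],"twist":[0,0,-1.54]}

```text
time_s: 20.18
tcp_pos: [0.6072, 0.1, 0.1035]
ee_rot: [2.626, 1.722, 0.003]
ft_force: [1.1, -2.3, 7.3]
opening: 0.0142
```

```bash
python3 o.py
```

```text
t20.18 tcp [0.6072 0.1    0.1035] yaw -23.49 F [ 1.1043 -2.2861  7.2724] M [-0.3844 -0.1322 -0.039 ] j6 0.4765 tau6 1.5767 open 0.0142
```

Call:
move_arm:
  commands:
    - {"grip":-1,"travel":[0,0,0],"twist":[0,0,-0.04]}
    - {"grip":-1,"travel":[0,0,0],"twist":[0,0,-0.08]}
    - {"grip":-1,"travel":[0,0,0],"twist":[0,0,-0.1]}
    - {"grip":-1,"travel":[0,0,0],"twist":[0,0,-0.1]}

```text
time_s: 20.68
tcp_pos: [0.6071, 0.1001, 0.1035]
ee_rot: [2.539, 1.848, 0.003]
ft_force: [-0.4, -2.6, 7.1]
opening: 0.0144
```

```bash
python3 o.py
```

```text
t20.68 tcp [0.6071 0.1001 0.1035] yaw -17.92 F [-0.4213 -2.6348  7.0722] M [-0.3367 -0.0226 -0.0883] j6 0.3793 tau6 -0.3562 open 0.0144
```

Call:
move_arm:
  commands:
    - {"grip":-1,"travel":[0,0,0],"twist":[0,0,-0.015]}
    - {"grip":-1,"travel":[0,0,0],"twist":[0,0,-0.027]}
    - {"grip":-1,"travel":[0,0,0],"twist":[0,0,-0.027]}
    - {"grip":-1,"travel":[0,0,0],"twist":[0,0,-0.027]}

```text
time_s: 21.18
tcp_pos: [0.6071, 0.1001, 0.1035]
ee_rot: [2.514, 1.881, 0.003]
ft_force: [0.1, -2.3, 7.2]
opening: 0.014
```

```bash
python3 o.py
```

```text
t21.18 tcp [0.6071 0.1001 0.1035] yaw -16.39 F [ 0.1467 -2.2806  7.1532] M [-0.2826 -0.0201 -0.0514] j6 0.3527 tau6 -0.0480 open 0.0140
```

Call:
move_arm:
  commands:
    - {"grip":-0.6,"travel":[0,0,0],"twist":[0,0,0]}
    - {"grip":-0.4,"travel":[0,0,0],"twist":[0,0,0]}
    - {"grip":-0.1,"travel":[0,0,0],"twist":[0,0,0]}
    - {"grip":0.1,"travel":[0,0,0],"twist":[0,0,0]}
    - {"grip":0.1,"travel":[0,0,0],"twist":[0,0,0]}

```text
time_s: 21.8
tcp_pos: [0.6063, 0.1002, 0.1022]
ee_rot: [-2.515, -1.882, 0.0]
ft_force: [-0.8, -0.2, 0.5]
opening: 0.047
```

```bash
python3 o.py
```

```text
t21.80 tcp [0.6063 0.1002 0.1022] yaw -16.39 F [-0.7739 -0.1807  0.4615] M [-0.0498 -0.0125  0.035 ] j6 0.3526 tau6 0.0003 open 0.0470
```

Call:
move_arm:
  commands:
    - {"grip":0.1,"travel":[0,0,-15],"twist":[0,0,0]}
    - {"grip":0.1,"travel":[0,0,-50],"twist":[0,0,0]}
    - {"grip":0.1,"travel":[0,0,-100],"twist":[0,0,0]}
    - {"grip":0.1,"travel":[0,0,-150],"twist":[0,0,0]}
    - {"grip":0.1,"travel":[40,-20,-150],"twist":[0,0,0]}
    - {"grip":0.1,"travel":[90,-50,-150],"twist":[0,0,0]}
    - {"grip":0.1,"travel":[140,-80,-150],"twist":[0,0,0]}
    - {"grip":0.1,"travel":[190,-110,-150],"twist":[0,0,0]}
    - {"grip":0.1,"travel":[240,-140,-150],"twist":[0,0,0]}
    - {"grip":0.1,"travel":[270,-150,-150],"twist":[0,0,0]}
    - {"grip":0.1,"travel":[270,-150,-150],"twist":[0,0,0]}
    - {"grip":0.1,"travel":[270,-150,-150],"twist":[0,0,0]}

```text
time_s: 23.3
tcp_pos: [0.5386, 0.401, 0.2529]
ee_rot: [2.515, 1.882, 0.0]
ft_force: [0.0, -0.4, 0.4]
opening: 0.0467
```

```bash
python3 o.py
python3 - <<'E'
from h import *
import cv2
s=eyes.capture("scene")["color"][:,:,::-1]; t=eyes.capture("top")["color"][:,:,::-1]
z=lambda i:cv2.resize(i,None,fx=8,fy=8,interpolation=cv2.INTER_CUBIC)
cv2.imwrite("pics/c5.png",np.vstack([z(t[165:202,175:275]),z(s[195:233,240:340])]))
s0=np.load("pics/scene1.npz")["color"][:,:,::-1]; t0=np.load("pics/top1.npz")["color"][:,:,::-1]
cv2.imwrite("pics/full5.png",np.vstack([np.hstack([t[60:300,100:400],t0[60:300,100:400]]),np.hstack([s[130:370,100:400],s0[130:370,100:400]])]))
E
```

```text
t23.30 tcp [0.5386 0.401  0.2529] yaw -16.39 F [ 0.0289 -0.3612  0.3723] M [ 0.0198  0.0119 -0.0191] j6 0.8373 tau6 0.0523 open 0.0467
```

View pics/c5.png

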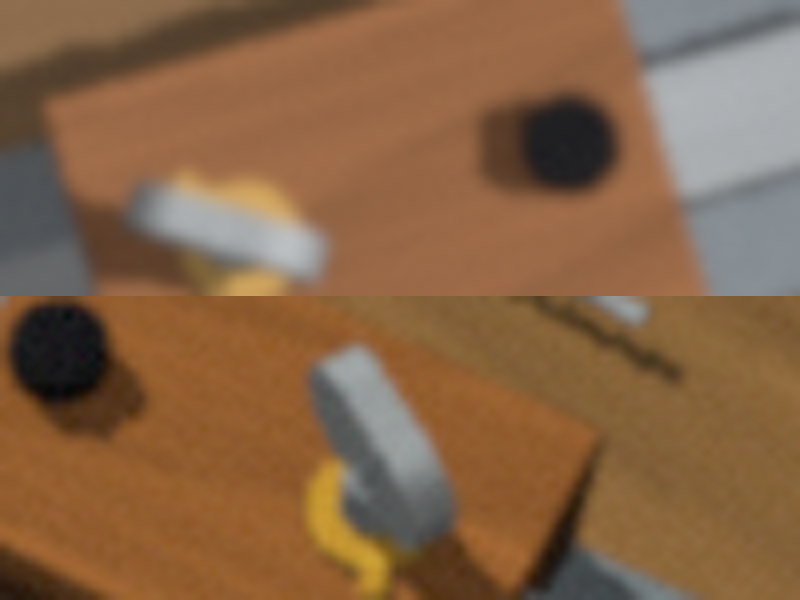

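View pics/full5.png

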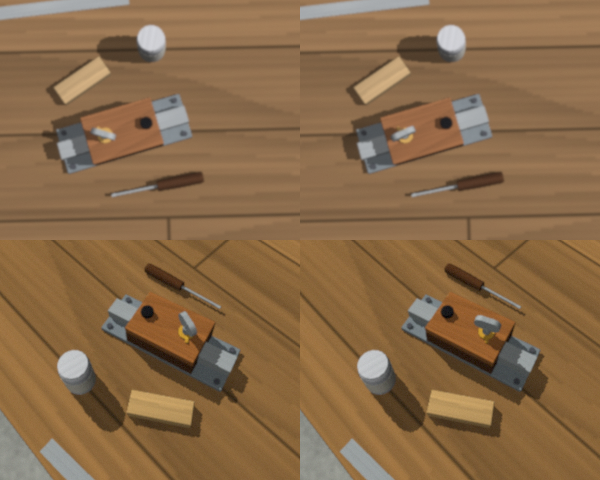

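The plate now runs from (140,205) to (320,258) in the top crop, which is about -107.6° in the world; I expected -107.5°. The tab (about (185,180) top, (375,585) scene) and the loose things sit where they were.

```bash
python3 -c "
from rig import r; r.hand_in()"
```

```text
the job is handed in; nothing more can be done
```

The thumbscrew is bottomed, backed off about a quarter turn and released, and I handed the job in at about 23 s of the 72 s allowed.

- **Bottoming:** I gripped the head at 20 N and turned it clockwise in small steps. The torque stayed at its free level for about 133°, then rose steadily at about 0.055 N·m per degree. I stopped with the wrist sensor showing about 0.22 N·m; the insert slips at about 0.5.
- **Backing off:** I turned the gripper back 95.5°. That is 90° of screw travel plus my estimate of how far the grip had wound up, so the quarter turn is good to about 1–2°.
- **Last checks:** The force on the tool dropped to near zero when I let go. In the top view the head stands at about -107.6°, against the -107.5° I aimed for. The insert tab, offcut, tin and screwdriver look unmoved in both views.
- **Disagreements:** The finger opening read about 14 mm on the 11 mm plate the whole time. It stayed constant, so I took it as a sensor offset. The torque readings had about 0.04 N·m of noise, and the two torque signals put first contact about half a degree apart.

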